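Refit a spring-axle roller in a bench roller track

TASK

One roller is out of the roller track on the packing bench. Fit the loose roller back into the empty bay by pressing it against its sprung pin, getting it in between the rails and letting it spring out, so that its two pins sit home in the two facing sockets and it lies level with the others. The sockets may each be set a little forward or back of square, so feel for them and never force the roller against the track; leave everything else on the bench and the track where it is.

Things in the scene. Friction and masses are not known exactly. Their poses are not given: they have to be found in the camera images.
- track: gravity roller track: two grey rails, 262 mm wide overall, four 30 mm steel rollers and one empty bay. Origin on the bench under the middle of that bay; x along the rails to the end stop (rails from x = -135 to 300 mm), y to the left rail, z up. Other rollers at x = -80, 80, 160, 240 mm, their tops at z = 97 mm. On the rails' inner sides are white axle carriers, one each side of every bay
- left_square (a point): point on the flat upright inner face of the empty bay's left carrier, squarely across the track from right_square; axes as the track's (it is at track x = 0, y = 95, z = 82 mm). The carrier is 60 mm long (x), 12 mm thick, its top at z = 94 mm like the rail's. In the middle of its length is a blind round socket with level axis at z = 82 mm: 13 mm wide, 6 mm deep, edge bevelled 0.8 mm
- right_square (a point): the same on the right carrier, its mirror image (track x = 0, y = -95, z = 82 mm; 190 mm from face to face). Each of the two carriers is screwed on through a slot where it was last set, so each socket lies up to 10 mm either way along x from its square point, left and right apart from one another. That is not measured: feel for the sockets, or look. The carriers do not give when pushed
- roller: the loose roller, about 0.35 kg, lying on the bench at the start: steel tube 30 mm in diameter, 170 mm long, with a hub (20 mm wide, 4 mm long) on each end and a steel pin 10 mm in diameter (end bevelled 1.2 mm) out of each hub. Origin at the tube's middle on its axis; x along the axis to the sprung end (long pin). 207 mm over the pins when free, 202 mm fitted. It fits either way round
- plain_tip (a point): end of the roller's plain (fixed) pin, on the axis, 96 mm from the roller's origin on its -x side; this pin stands 7 mm out of its hub
- spring_tip (a point): end of the roller's sprung pin, on the axis, 111 mm from the roller's origin on its +x side when free; it stands 22 mm out of its hub and can be pressed in by 16 mm, taking 3 N to start and 12.6 N at the end (0.6 N per mm); this point moves with the pin
- carton: the taped cardboard carton standing on the rollers at the far end of the track, 110 x 150 x 85 mm; origin at the centre of its underside
- lampholder: white ceramic lampholder standing near the loose roller, 42 mm across, 52 mm tall; origin at the centre of its foot
- bearing: small steel ball bearing lying near the loose roller, 22 mm across, 10 mm tall; origin at the centre of its underside
- tape: roll of amber packing tape lying flat, 96 mm across, 46 mm tall; origin at the centre of its underside
- box_black: small black product box, 60 x 90 x 70 mm; origin at the centre of its underside
- box_orange: small orange product box, 60 x 90 x 70 mm; origin at the centre of its underside
- driver: screwdriver lying on the bench, about 200 mm long; origin near its middle on the bench
Mind the look-alikes: they are no part of the job. There is more than one size of the roller; the job needs the middle-sized.

How it is judged:
By the outcome, as a careful person would: the job done as asked, in the order asked, and still so for the second after the job is handed in, with the robot touching nothing.
It also fails if it takes over 53 s, if anything falls off the work surface, if the arm or the gripper's body presses on something with over 40 N, if the wrist force passes 120 N, or if a joint passes its speed limit or range.

ROBOT

A 6-joint arm with a two-finger parallel gripper is mounted at the origin on the work surface. World frame = base frame: x ahead of the robot, y to its left, z up, the work surface at z = 0. Lengths are in m, angles in rad, forces in N, time in s.
With the tool pointing down it reaches from about 0.4 to 0.825 m from the base axis. Payload 7 kg.
Tool frame: the origin (TCP) lies at the very end of the fingers, on their centre line; the grasp point (between the pads) lies 19 mm behind it; z points along the fingers, y is the direction in which the jaws open and shut (so a half turn about z gives the same grasp; the last joint's range is limited). The gripper opens to 88 mm and grips with 3 to 60 N. Pads are 19 mm wide; open, the fingers measure 130 mm over their backs; the gripper's body (78 mm by 193 mm) begins 47 mm behind the grasp point.
Start: joints at [1.457, 0.359, 0.012, 0, -1.224, -0.288], TCP at [0.264, 0.621, 0.227] pointing down, gripper open.
Joint ranges: [-3.07, 3.07], [-1.43, 2.12], [-1.02, 1.25], [-3.03, 1.67], [-3.05, -0], [-3.03, 3.03]. Speed limits (rad/s): [2.39, 2.39, 3.01, 3.14, 3.14, 3.14].

INTERFACE

Orientations are given as [roll, pitch, yaw] about the fixed x, y, z axes, in that order (R = Rz(yaw) Ry(pitch) Rx(roll)).
In Python, from station import arm gives the robot as it stands.
- The arm moves only by the shell command python3 -m inch 'ROWS' [FORCE]. ROWS is text: rows parted by semicolons, each of 7 numbers parted by spaces: the closure, from 0 (fully open) to 1 (shut), then the shift along the tool's x, y, z each as a share of 300 mm, from -1 to 1, then the turn, a rotation vector about the tool's x, y, z each as a share of 60 degrees, from -1 to 1. In form: grip tx ty tz rx ry rz; .... A call has 1 to 12 rows; each row is the pose to reach, as a shift and turn from the pose commanded when the call began, along the tool's axes at that moment; what a row does not reach only later rows make up. A row lasts 1/10 s, in which the tool goes at most 50 mm and 8.59 degrees, less where a joint would pass 70% of its speed; a pose out of reach is approached as far as the arm can. A call with a number of a shift or a turn outside -1 to 1 is refused whole. A call with a gripper value outside its range is refused whole. The fingers move at their own pace and stop on an object; FORCE is the grip in N (left out, the last holds). Time passes only in rows, so rows that repeat a pose let the fingers close. It gives the time, the measured TCP pose, the force and the opening at its end, in the units of the state.
- arm.get_state(): the state, without advancing time (a new reading comes with each control period).
- arm.grab_frame(name): name is "side" or "top"; returns a dict with "img" (420x560x3 uint8, red, green, blue), "range_z" (420x560 float32, m along the optical axis (not along the pixel's ray), 0 where there is no reading), "fx", "fy", "cx", "cy" (pixels), "dist" ([k1, k2, p1, p2, k3] as OpenCV has them; the pictures are not rectified), "extrinsics" (4x4, takes a point from world to camera coordinates). Camera axes: x right, y up, looking along -z (the intrinsics and any distortion apply to the point x, -y, -z); pixel columns grow to the right and rows downward; lengths in m; the calibration is good to about 2 mm. A picture is of the moment at which its call begins.
- arm.job_done(): hands the job in, once; it reports no verdict.
The state is a dict: "t": time; "q": joint angles; "qd": joint speeds; "joint_efforts": joint torques, N m; "eef_pos": TCP position; "ee_rot": TCP orientation; "force": force on the tool from outside, world axes, zero at the start; "moment": the same for the moment, N m; "width": finger opening in m.
Only numpy, scipy, OpenCV 4.12 (cv2) and the standard library are available. Lean on these libraries where they do the work, as an engineer would, in place of code of your own. Each camera call takes 0.05 s, during which the arm holds its last target.

## Working session

There is one attempt and no reset: what is moved stays moved. The work goes in short steps, Python scripts to look and compute and a shell command to move; the robot and the scene stay as the last step left them, time stands still between calls to the robot, and variables do not carry over. Pictures are saved under pics/ and viewed, and the job is handed in when it is done.

```bash
ls; mkdir -p pics; python3 - <<'E'
from station import arm
import cv2,numpy as np,pickle
s=arm.get_state();print(s)
for n in("side","top"):
    f=arm.grab_frame(n);pickle.dump(f,open(f"pics/{n}0.pkl","wb"))
    cv2.imwrite(f"pics/{n}0.png",f["img"][:,:,::-1]);print(n,f["fx"],f["fy"],f["cx"],f["cy"],f["dist"]);print(f["extrinsics"])
E
```

```text
pics
{'t': 0.0, 'q': array([ 1.45707393e+00,  3.59390867e-01,  1.10384963e-02, -3.59949442e-04,
       -1.22409769e+00, -2.88081574e-01]), 'qd': array([ 0.00067311, -0.00178483,  0.00017622,  0.00024368, -0.00125371,
        0.00135908]), 'joint_efforts': array([ 1.37873467e-04, -5.82716703e+01,  2.93067563e+01,  6.99720472e+00,
        7.19439398e-03, -1.55749526e-04]), 'eef_pos': array([0.26381874, 0.62076326, 0.22560949]), 'ee_rot': array([ 3.13991092e+00, -1.45467015e-04, -4.01926434e-01]), 'force': array([ 0.48729566, -0.61165152,  0.3289057 ]), 'moment': array([0.01016102, 0.00275018, 0.02974381]), 'width': 0.08730207259948308}
side 532.4875572744442 532.4875572744442 273.82651275123305 213.56968261676414 [-0.21485593  0.          0.          0.          0.        ]
[[ 0.73230087 -0.68097157 -0.00362799 -0.37025282]
 [ 0.46061095  0.49139217  0.73916932 -0.31668434]
 [-0.50157053 -0.54296543  0.67350987 -1.5543435 ]
 [ 0.          0.          0.          1.        ]]
top 457.9259912163757 457.9259912163757 273.12052385223757 203.33140994019118 [-0.1159361  0.         0.         0.         0.       ]
[[-0.01598951 -0.99974395  0.01601146  0.02000189]
 [ 0.99251004 -0.01393006  0.12136626 -0.51785678]
 [-0.12111214  0.01783212  0.99247865 -1.22961025]
 [ 0.          0.          0.          1.        ]]
```

View pics/side0.png

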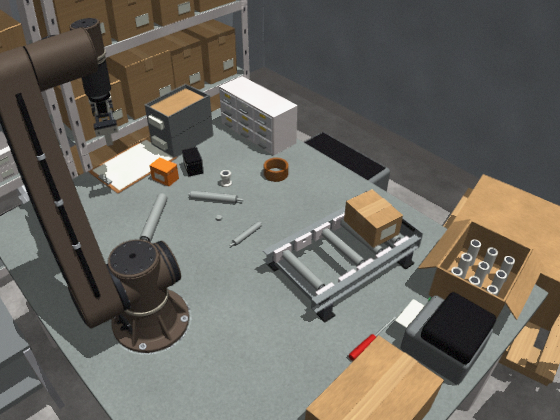

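View pics/top0.png

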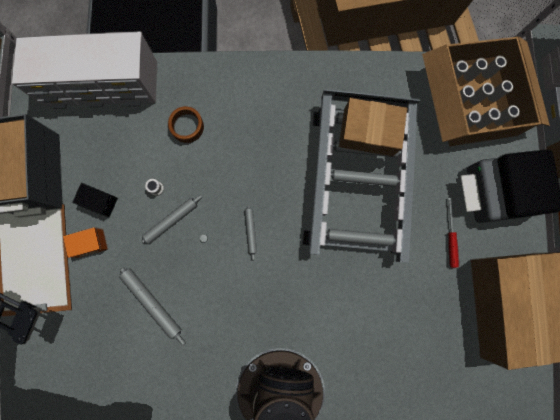

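```bash
cat > h.py <<'E'
import cv2,numpy as np,pickle
def load(n): return pickle.load(open(f"pics/{n}.pkl","rb"))
def KD(f): return np.array([[f["fx"],0,f["cx"]],[0,f["fy"],f["cy"]],[0,0,1.]]),np.array(f["dist"],float)
def ray(f,uv):
    K,D=KD(f);p=cv2.undistortPoints(np.array(uv,float).reshape(-1,1,2),K,D).reshape(-1,2)
    d=np.c_[p[:,0],-p[:,1],-np.ones(len(p))];E=f["extrinsics"];R=E[:3,:3];t=E[:3,3]
    return -R.T@t,d@R
def onz(f,uv,z):
    c,d=ray(f,uv);return c+d*((z-c[2])/d[:,2])[:,None]
def rng(f,uv):
    uv=np.array(uv,float).reshape(-1,2);c,d=ray(f,uv);r=np.array([f["range_z"][int(round(v)),int(round(u))] for u,v in uv]);return c+d*r[:,None]
def tri(f1,uv1,f2,uv2):
    c1,d1=ray(f1,uv1);c2,d2=ray(f2,uv2);out=[]
    for a,b in zip(d1,d2):
        s=np.linalg.lstsq(np.c_[a,-b],c2-c1,rcond=None)[0];p,q=c1+a*s[0],c2+b*s[1];out.append(np.r_[(p+q)/2,np.linalg.norm(p-q)])
    return np.array(out)
def proj(f,P):
    P=np.array(P,float).reshape(-1,3);E=f["extrinsics"];q=P@E[:3,:3].T+E[:3,3];q=q*[1,-1,-1]
    K,D=KD(f);return cv2.projectPoints(q,np.zeros(3),np.zeros(3),K,D)[0].reshape(-1,2)
def crop(f,x0,y0,x1,y1,k,name):
    im=cv2.resize(f["img"][y0:y1,x0:x1,::-1],None,fx=k,fy=k,interpolation=cv2.INTER_CUBIC);cv2.imwrite("pics/"+name+".png",im)
E
python3 - <<'E'
from h import *
t=load("top0");s=load("side0")
crop(t,110,180,270,350,4,"c_rollers")
crop(t,295,85,425,265,4,"c_track")
crop(s,255,180,435,325,4,"c_strack")
np.set_printoptions(precision=4,suppress=True)
print(rng(t,[(172,219),(251,233),(152,305),(365,178),(362,239),(300,180)]))
for n,a,b in [("L",(122,270),(184,343)),("M",(143,242),(201,197)),("S",(248,209),(253,260))]:
    p=onz(t,[a,b],.015);print(n,p,np.linalg.norm(p[0]-p[1]))
E
```

```text
[[ 0.4785  0.2906  0.0325]
 [ 0.4376  0.0741  0.0257]
 [ 0.2467  0.3412  0.0448]
 [ 0.5746 -0.2316  0.095 ]
 [ 0.4133 -0.2171  0.0952]
 [ 0.5872 -0.0656  0.0032]]
L [[0.34   0.4333 0.015 ]
 [0.1405 0.2607 0.015 ]] 0.2638645696617277
M [[0.417  0.375  0.015 ]
 [0.5408 0.2133 0.015 ]] 0.20369284560784143
S [[0.5052 0.0821 0.015 ]
 [0.3638 0.0698 0.015 ]] 0.1419180593533207
```

View pics/c_rollers.png

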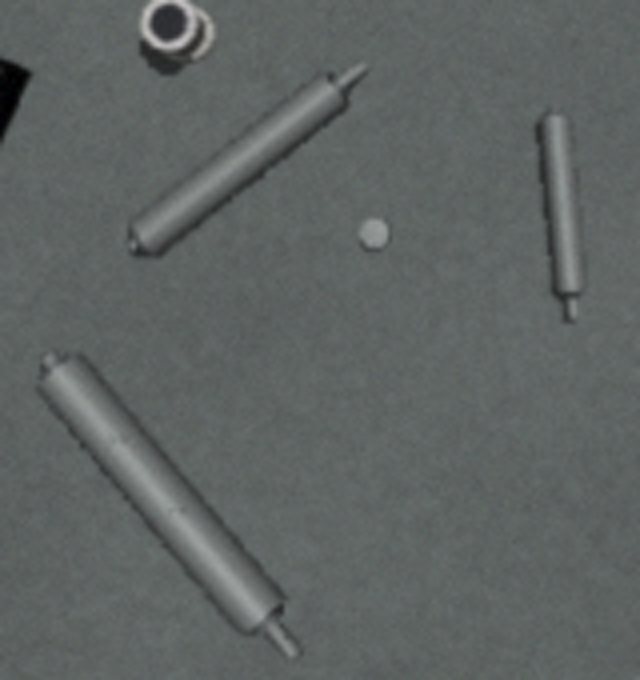

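View pics/c_track.png

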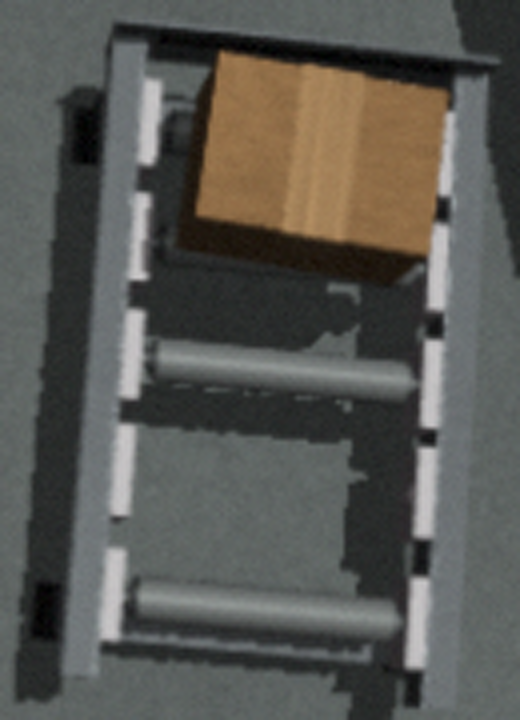

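View pics/c_strack.png

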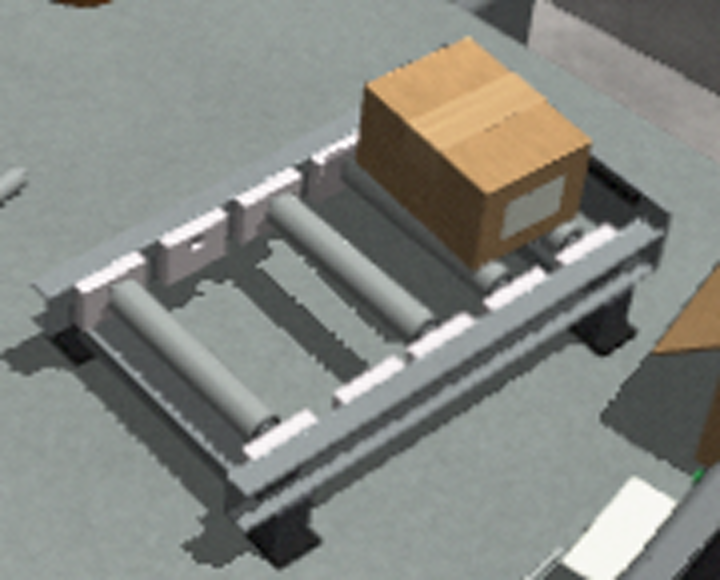

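```bash
python3 - <<'E'
from h import *
np.set_printoptions(precision=4,suppress=True)
t=load("top0");s=load("side0")
hsv=cv2.cvtColor(t["img"],cv2.COLOR_RGB2HSV)
for th in(150,170,190):
  m=((hsv[...,2]>th)&(hsv[...,1]<40)).astype(np.uint8);m[:,:295]=0;m[:,425:]=0;m[:85]=0;m[265:]=0
  n,l,st,c=cv2.connectedComponentsWithStats(m)
  print(th)
  for i in range(1,n):
    if st[i,4]>20:
        ys,xs=np.nonzero(l==i);w=onz(t,np.c_[xs,ys],.094)
        print(st[i],c[i],onz(t,[c[i]],.094)[0][:2],w[:,0].min(),w[:,0].max())
# camera centers
print(ray(t,[(0,0)])[0],ray(s,[(0,0)])[0])
# roller edges tops
print(onz(t,[(331,178),(398,180.5),(329,234.5),(394,240)],.097))
# heights by triangulation: roller M spring tip, plain tip & track corners near
print("tri M", tri(t,[(201,197),(143,241)],s,[(242,200),(190,196)]))
crop(s,180,165,260,225,8,"c_sroll");crop(s,270,215,350,275,8,"c_ssock");crop(t,135,185,210,250,8,"c_troll")
E
```

```text
150
[329 105   6  21  91] [331.8242 114.7582] [ 0.7494 -0.1492] 0.7206664333280195 0.776930464701618
[405 113   4  21  57] [406.4912 123.3684] [ 0.7248 -0.3535] 0.6977009645395521 0.754235441559812
[327 133   5  22  73] [328.8904 143.7534] [ 0.6688 -0.1383] 0.6407497969997218 0.6984826723288167
[402 141   6  21  94] [404.2872 151.8723] [ 0.6452 -0.3425] 0.6200829297056262 0.6753681556435354
[325 163   6  21 106] [327.5094 172.8679] [ 0.5897 -0.132 ] 0.5624995974987204 0.6163910931128096
[400 170   6  22 100] [402.74 180.3 ] [ 0.5676 -0.3338] 0.5386438521763227 0.5955509091978636
[322 191   7  23 118] [325.1102 201.9492] [ 0.5122 -0.1232] 0.48301432131023647 0.5412873791960551
[399 197   6  22 102] [401.2353 207.5098] [ 0.4945 -0.3259] 0.46662989809143224 0.5226690285804999
[320 222   7  23 118] [322.5424 233.0085] [ 0.4308 -0.1141] 0.40215142058607184 0.45955855657998435
[397 230   6  22 107] [399.2991 240.5794] [ 0.4072 -0.3166] 0.37991299866479633 0.435111866029609
170
[330 105   5  21  79] [331.962  114.8861] [ 0.749  -0.1495] 0.7206664333280195 0.7769204994578467
[405 114   3  19
[... 1182 characters left out ...]
 47] [402.617  180.5319] [ 0.5669 -0.3335] 0.5413666848464349 0.5928268758953055
[324 192   4  21  54] [325.3519 201.6111] [ 0.5131 -0.1239] 0.48568442974484244 0.538592499580511
[400 198   3  20  44] [401.0455 207.8409] [ 0.4937 -0.3254] 0.4693261365772314 0.5199549737611139
[321 223   4  21  56] [322.7143 233.1429] [ 0.4304 -0.1146] 0.4047916797089793 0.4568997321821326
[398 231   3  20  49] [399.0612 240.4082] [ 0.4077 -0.316 ] 0.3825863764769187 0.43242714841806057
[0.3654 0.0347 1.2829] [-0.3626 -0.9405  1.2796]
[[ 0.5753 -0.1404  0.097 ]
 [ 0.5666 -0.3199  0.097 ]
 [ 0.4265 -0.1305  0.097 ]
 [ 0.4089 -0.3016  0.097 ]]
tri M [[0.5422 0.2119 0.016  0.0041]
 [0.4235 0.3756 0.0034 0.0083]]
```

View pics/c_sroll.png

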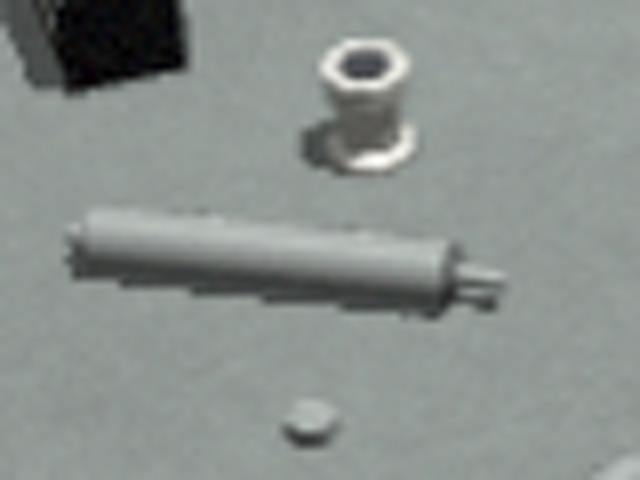

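View pics/c_ssock.png

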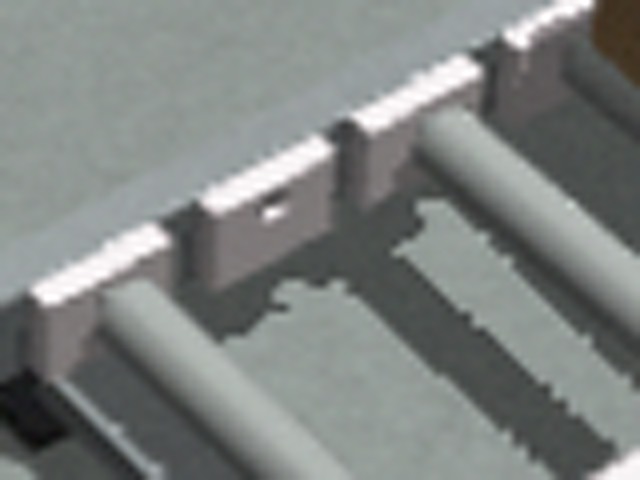

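View pics/c_troll.png

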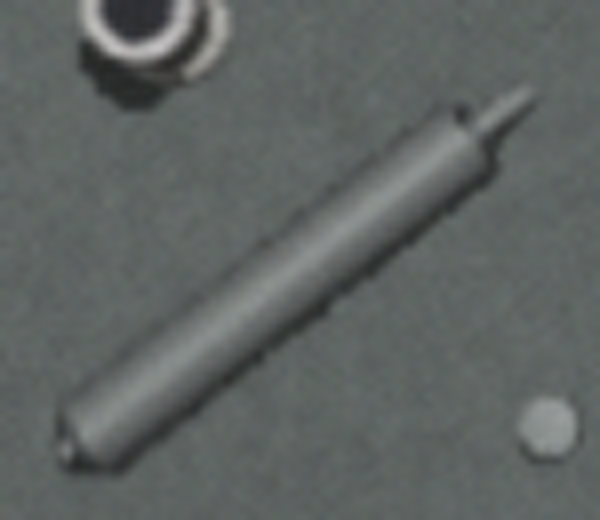

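```bash
python3 - <<'E'
from h import *
np.set_printoptions(precision=4,suppress=True)
t=load("top0");s=load("side0")
from scipy.optimize import least_squares as LS
for th in(135,150,165,180):
  m=((t["img"].min(2)>th)).astype(np.uint8);m[:,:295]=0;m[:,425:]=0;m[:85]=0;m[265:]=0
  n,l,st,c=cv2.connectedComponentsWithStats(m)
  L=[];R=[]
  for i in range(1,n):
    if st[i,4]>20:
        ys,xs=np.nonzero(l==i);w=onz(t,np.c_[xs,ys],.094);
        # mid-extent via minAreaRect in world
        r=cv2.minAreaRect((w[:,:2]*1000).astype(np.float32));p=np.r_[np.array(r[0])/1000,]
        p=np.array([*p]);(L if p[1]>-.101-.0-.14 else R).append(p)
  L=sorted(L,key=lambda p:p[0]);R=sorted(R,key=lambda p:p[0])
  if len(L)!=5: print(th,len(L),len(R));continue
  L=np.array(L);R=np.array(R)
  src=np.array([[-.08,.101],[.08,.101],[.16,.101],[.24,.101],[-.08,-.101],[.08,-.101]]);dst=np.r_[L[[0,2,3,4]],R[[0,2]]]
  def T(q,P):
    ca,sa=np.cos(q[2]),np.sin(q[2]);return P@np.array([[ca,sa],[-sa,ca]])+q[:2]
  q=LS(lambda q:(T(q,src)-dst).ravel(),[.5,-.22,-.1]).x
  inv=lambda p:(p-q[:2])@np.array([[np.cos(q[2]),-np.sin(q[2])],[np.sin(q[2]),np.cos(q[2])]])
  print(th,q,"bayL",inv(L[1])*1e3,"bayR",inv(R[1])*1e3);print((inv(dst)-src).round(4).tolist())
  sq=rng(s,[(304.25,240.5)])[0]
  # socket in side image: ray meets plane track y=.095
  for uv in[(303.9,240.9),(304.3,240.5)]:
    cc,d=ray(s,[uv]);d=d[0]
    nrm=np.array([-np.sin(q[2]),np.cos(q[2]),0]);p0=np.array([*T(q,np.array([[0,.095]]))[0],0]);k=nrm@(p0-cc)/(nrm@d);P=cc+k*d
    print("sock",P,inv(P[:2])*1e3)
E
```

```text
135 7 5
150 [ 0.4989 -0.2237 -0.1082] bayL [  2.255  101.1326] bayR [   6.7187 -101.4939]
[[0.0005, 0.0005], [0.0001, -0.0001], [0.0004, 0.0019], [0.0004, 0.0001], [-0.0009, -0.0011], [-0.0004, -0.0014]]
sock [ 0.5158 -0.1299  0.0758] [ 6.5938 95.    ]
sock [ 0.5174 -0.1301  0.0767] [ 8.1952 95.    ]
165 [ 0.4987 -0.2235 -0.1088] bayL [  2.4142 101.4519] bayR [   6.8623 -102.3314]
[[0.0005, 0.0005], [0.0001, -0.0002], [-0.0006, 0.0017], [0.0006, -0.0003], [-0.0006, -0.0006], [0.0, -0.001]]
sock [ 0.5159 -0.1298  0.0757] [ 6.8612 95.    ]
sock [ 0.5175 -0.13    0.0765] [ 8.462 95.   ]
180 [ 0.499  -0.2238 -0.108 ] bayL [  2.3387 100.9539] bayR [   7.971  -101.2614]
[[0.0006, 0.0005], [0.0, 0.0001], [-0.0008, 0.0011], [0.0003, -0.0003], [0.0003, -0.0005], [-0.0005, -0.0008]]
sock [ 0.5156 -0.1301  0.076 ] [ 6.4294 95.    ]
sock [ 0.5172 -0.1302  0.0769] [ 8.0307 95.    ]
```

```bash
python3 - <<'E'
from h import *
np.set_printoptions(precision=1,suppress=True)
s=load("side0");q=[.4989,-.2237,-.1083]
inv=lambda p:(p-np.array(q[:2]))@np.array([[np.cos(q[2]),-np.sin(q[2])],[np.sin(q[2]),np.cos(q[2])]])
pts=np.array([(38,306),(172,246),(212,216),(335,155),(362,137),(483,76)])/8+[270-.44,215-.44]
P=onz(s,pts,.094);print(inv(P[:,:2])*1e3)
# right carriers in c_strack (k=4, origin 255,180): top outline extents
crop(s,310,255,400,310,8,"c_sright");
sp=np.array([(272,209)])/8+[269.56,214.56]
P=onz(s,sp,.082);print(sp,inv(P[:,:2])*1e3)
E
```

```text
[[-110.    96.1]
 [ -49.3   90.5]
 [ -26.7   94. ]
 [  33.5   91.2]
 [  48.7   92.6]
 [ 110.7   90.1]]
[[303.6 240.7]] [[ 2.3 91.8]]
```

View pics/c_sright.png

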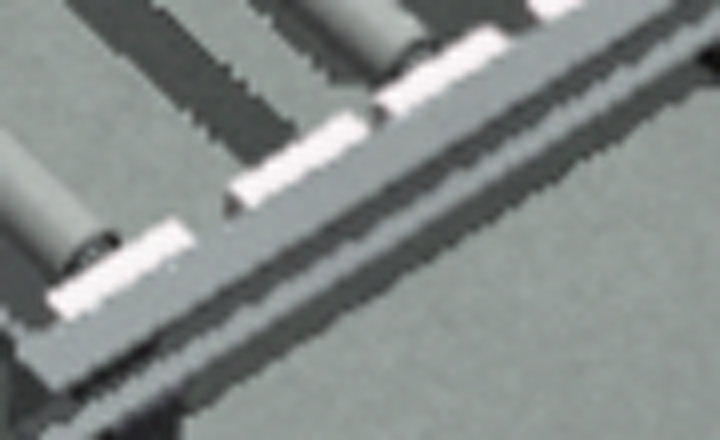

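```bash
python3 - <<'E'
from h import *
np.set_printoptions(precision=4,suppress=True)
t=load("top0");s=load("side0")
T=lambda a:np.array(a)/8.+[135-.44,185-.44];S=lambda a:np.array(a)/8.+[180-.44,165-.44]
tp=T([(532,90),(68,450),(97,438),(471,137)]);sp=S([(505,283),(72,235),(88,235),(452,278)])
a=onz(t,tp,.015);b=onz(s,sp,.015);print(a);print(b);print(tri(t,tp,s,sp))
for p in(a,b):
  d=p[0]-p[1];u=d/np.linalg.norm(d);print(np.linalg.norm(d),np.linalg.norm(p[2]-p[3]),np.degrees(np.arctan2(d[1],d[0])),p[0]-.111*u,p[1]+.096*u,(p[2]+p[3])/2)
# top-view tube mask
hsv=t["img"].astype(int);g=hsv.sum(2)/3
blur=cv2.GaussianBlur(g.astype(np.float32),(0,0),1)
m=(blur>112).astype(np.uint8);m[:, :138]=0;m[:,206:]=0;m[:190]=0;m[246:]=0
n,l,st,c=cv2.connectedComponentsWithStats(m);i=1+np.argmax(st[1:,4]);ys,xs=np.nonzero(l==i)
r=cv2.minAreaRect(np.c_[xs,ys].astype(np.float32));print(st[i],r)
print(np.median(g[190:246,138:206]))
E
```

```text
[[0.5441 0.2131 0.015 ]
 [0.4203 0.3749 0.015 ]
 [0.4244 0.3648 0.015 ]
 [0.5279 0.2344 0.015 ]]
[[0.5467 0.2102 0.015 ]
 [0.4224 0.3738 0.015 ]
 [0.4278 0.3687 0.015 ]
 [0.5314 0.2294 0.015 ]]
[[0.5458 0.2121 0.0142 0.0038]
 [0.4212 0.374  0.0156 0.0023]
 [0.4243 0.3632 0.0205 0.0004]
 [0.5304 0.233  0.013  0.0058]]
0.20374997636425338 0.16642782638227976 -52.576152401716776 [0.4767 0.3013 0.015 ] [0.4786 0.2987 0.015 ] [0.4761 0.2996 0.015 ]
0.20546551447917413 0.17351529875757998 -52.77227010199821 [0.4795 0.2986 0.015 ] [0.4805 0.2974 0.015 ] [0.4796 0.2991 0.015 ]
[145 201  49  39 274] ((168.80914306640625, 219.75709533691406), (4.549413204193115, 61.22049331665039), 51.8427734375)
98.0
```

```bash
cat >> h.py <<'E'
from scipy.spatial.transform import Rotation as Ro
def plan(pos,rpy_deg,base=None):
    from station import arm
    st=arm.get_state();R0=Ro.from_euler("xyz",st["ee_rot"]);p0=st["eef_pos"]
    if base is not None:p0=np.array(base[0]);R0=Ro.from_euler("xyz",base[1],degrees=True)
    R1=Ro.from_euler("xyz",rpy_deg,degrees=True)
    sh=R0.inv().apply(np.array(pos)-p0)/.3;rv=np.degrees((R0.inv()*R1).as_rotvec())/60
    print("shift",sh.round(4),"turn",rv.round(4),"rows>=",np.linalg.norm(sh)*.3/.05,np.linalg.norm(rv)*60/8.59)
E
python3 - <<'E'
from h import *
np.set_printoptions(precision=4,suppress=True)
t=load("top0");f=t
c=np.array([.4785,.2992]);u=np.array([np.cos(np.radians(-52.7)),np.sin(np.radians(-52.7))]);n=np.array([-u[1],u[0]])
for nm,uv,z in[("lamp top",(152.5,186.5),.052),("lamp foot",(156,190),.0),("bearing",(203.5,238.5),.01)]:
  p=onz(t,[uv],z)[0];print(nm,p,"along",(p[:2]-c)@u,"across",(p[:2]-c)@n)
plan([.4785,.2992,.10],[180,0,-52.7])
E
```

```text
lamp top [0.5665 0.3414 0.052 ] along 0.019793625891004873 across 0.09557772736628488
lamp foot [0.5648 0.3441 0.    ] along 0.016593310599675504 across 0.09583006975073512
bearing [0.425  0.2068 0.01  ] along 0.041123318764399855 across -0.09853978273051399
shift [1.0779 0.7062 0.4202] turn [ 0.0013 -0.0005  0.4946] rows>= 8.132644388132437 3.4544841156078
```

```bash
python3 -m inch '0.375 1 0.655 0.39 0 0 0.495;0.375 1 0.655 0.39 0 0 0.495;0.375 1 0.655 0.39 0 0 0.495;0.375 1 0.655 0.39 0 0 0.495;0.375 1 0.655 0.39 0 0 0.495;0.375 1 0.655 0.39 0 0 0.495;0.375 1 0.655 0.39 0 0 0.495;0.375 1 0.655 0.39 0 0 0.495;0.375 1 0.655 0.39 0 0 0.495;0.375 1 0.655 0.39 0 0 0.495' 30
python3 - <<'E'
from h import *
np.set_printoptions(precision=4,suppress=True)
plan([.4785,.2992,.05],[180,0,-52.7])
E
```

```text
t: 1.1
eef_pos: [0.4635, 0.3223, 0.1092]
ee_rot: [3.141, -0.0, -0.922]
force: [-0.6, -0.0, 0.3]
width: 0.055
shift [0.0916 0.0066 0.1974] turn [ 0.0007 -0.0002 -0.0019] rows>= 1.3064919986389745 0.014476911037590157
```

```bash
python3 -m inch '0.375 0.092 0.007 0.197 0 0 0;0.375 0.092 0.007 0.197 0 0 0;0.375 0.092 0.007 0.197 0 0 0;0.375 0.092 0.007 0.197 0 0 0'
python3 - <<'E'
from h import *
from station import arm
np.set_printoptions(precision=4,suppress=True)
for n in("side","top"):
    f=arm.grab_frame(n);pickle.dump(f,open(f"pics/{n}1.pkl","wb"))
crop(load("side1"),170,130,270,220,5,"s1");crop(load("top1"),125,175,215,260,6,"t1")
plan([.4785,.2992,.004],[180,0,-52.7])
E
```

```text
t: 1.5
eef_pos: [0.4784, 0.301, 0.0511]
ee_rot: [-3.141, -0.0, -0.919]
force: [0.9, -0.1, 0.5]
width: 0.0548
shift [0.0057 0.0056 0.1596] turn [-0.0023  0.0003  0.001 ] rows>= 0.958875585117916 0.017786051567024588
```

View pics/s1.png

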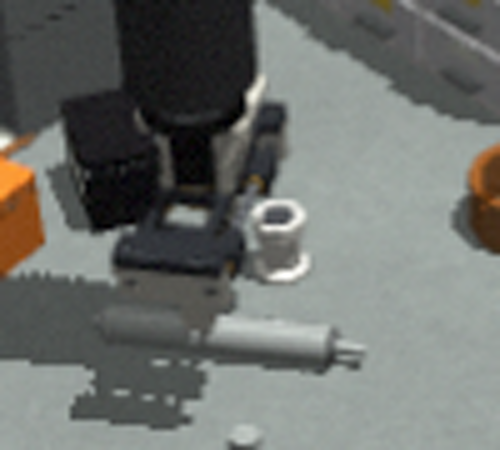

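View pics/t1.png

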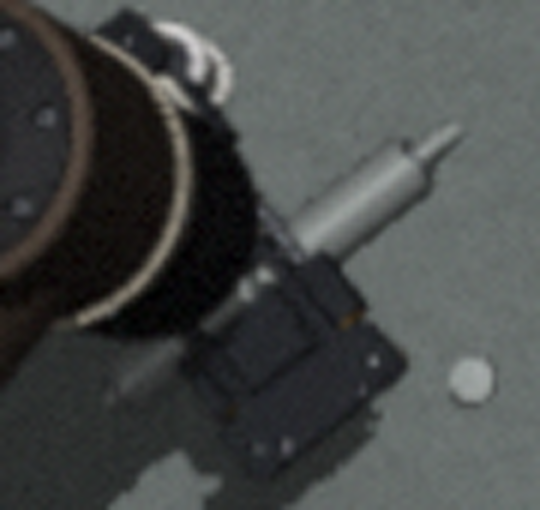

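```bash
python3 -m inch '0.375 0.006 0.006 0.08 0 0 0;0.375 0.006 0.006 0.13 0 0 0;0.375 0.006 0.006 0.157 0 0 0;0.375 0.006 0.006 0.157 0 0 0;1 0.006 0.006 0.157 0 0 0;1 0.006 0.006 0.157 0 0 0;1 0.006 0.006 0.157 0 0 0;1 0.006 0.006 0.157 0 0 0;1 0.006 0.006 0.157 0 0 0;1 0.006 0.006 0.157 0 0 0' 50

```

```text
t: 2.6
eef_pos: [0.4784, 0.2978, 0.004]
ee_rot: [-3.14, 0.0, -0.92]
force: [-1.0, 0.6, 5.2]
width: 0.0292
```

```bash
python3 -m inch '1 0 0 -0.15 0 0 0;1 0 0 -0.3 0 0 0;1 0 0 -0.45 0 0 0;1 0 0 -0.55 0 0 0;1 0 0 -0.55 0 0 0;1 0 0 -0.55 0 0 0'
python3 - <<'E'
from h import *
from station import arm
np.set_printoptions(precision=4,suppress=True)
for n in("side","top"):
    f=arm.grab_frame(n);pickle.dump(f,open(f"pics/{n}2.pkl","wb"))
crop(load("side2"),170,90,270,190,5,"s2");crop(load("top2"),125,165,225,260,6,"t2")
print(arm.get_state()["force"],arm.get_state()["moment"],arm.get_state()["eef_pos"])
E
```

```text
t: 3.2
eef_pos: [0.4773, 0.297, 0.168]
ee_rot: [3.141, 0.001, -0.921]
force: [-0.5, 0.2, -3.9]
width: 0.0289
[-0.3352 -0.1124 -2.358 ] [0.0127 0.0555 0.0244] [0.4769 0.2963 0.1665]
```

View pics/s2.png

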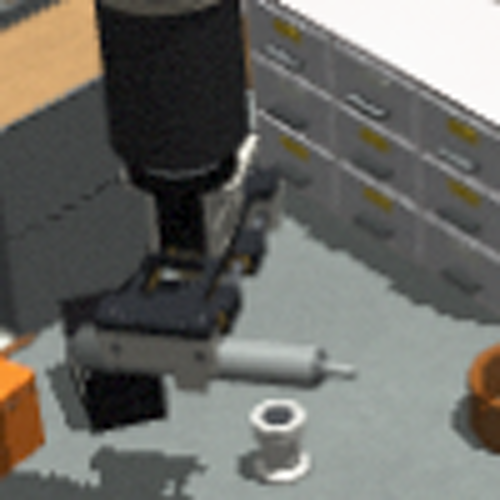

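View pics/t2.png

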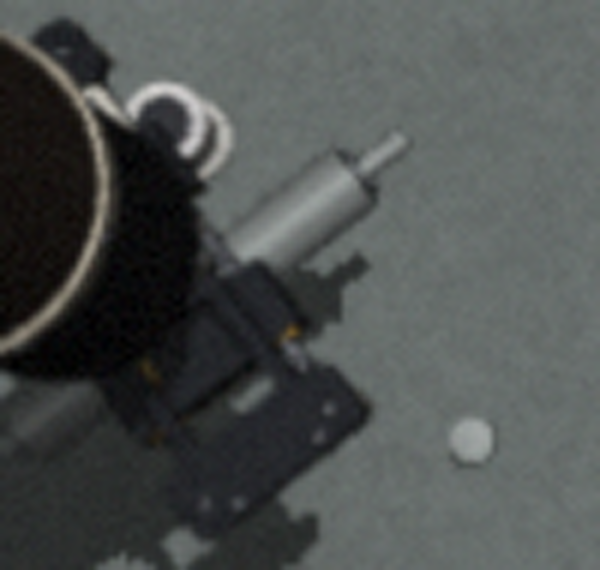

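```bash
python3 - <<'E'
from h import *
np.set_printoptions(precision=4,suppress=True)
t=load("top2");s=load("side2")
T=lambda a:np.array(a)/6.+[125-.42,165-.42];S=lambda a:np.array(a)/5.+[170-.4,90-.4]
tp=T([(406,137)]);sp=S([(356,376)])
P=tri(t,tp,s,sp)[0];tcp=np.array([.4769,.2963,.1665]);u=np.array([np.cos(-.921),np.sin(-.921),0]);v=np.array([-u[1],u[0],0])
print(P,"along",(P[:3]-tcp)@u,"across",(P[:3]-tcp)@v,"up",P[2]-tcp[2])
for Q in(onz(t,tp,.1775)[0],onz(s,sp,.1775)[0]): print((Q-tcp)@u,(Q-tcp)@v)
# carton position check with range
print(rng(t,[(375,125),(385,145),(350,130)]))
q=[.4989,-.2237,-.1083]
c,sn=np.cos(q[2]),np.sin(q[2])
f=load("top0")
for uv in[(350,98),(406,107),(344,139),(403,148)]:
  P=onz(f,[uv],.182)[0][:2]-q[:2];print("carton top corner",c*P[0]+sn*P[1],-sn*P[0]+c*P[1])
E
```

```text
[0.5445 0.2109 0.1752 0.0047] along 0.1088847987773666 across 0.002166895348228368 up 0.008723178668865378
0.10669195637625226 0.000998281633710701
0.1118795913547953 -2.365578128810931e-05
[[ 0.6941 -0.2438  0.1815]
 [ 0.6421 -0.2661  0.183 ]
 [ 0.6817 -0.18    0.1805]]
carton top corner 0.2600228816412946 0.06877829817809278
carton top corner 0.25208325385529007 -0.07582968813074302
carton top corner 0.15189176657693196 0.07686097117670501
carton top corner 0.14427369539334625 -0.07298746088691653
```

```bash
cat >> h.py <<'E'
Q=np.array([.4989,-.2237,-.1083])
def t2w(p):
    c,s=np.cos(Q[2]),np.sin(Q[2]);p=np.array(p,float);return np.array([c*p[0]-s*p[1]+Q[0],s*p[0]+c*p[1]+Q[1],p[2]])
def w2t(p):
    c,s=np.cos(Q[2]),np.sin(Q[2]);d=np.array(p,float)-[Q[0],Q[1],0];return np.array([c*d[0]+s*d[1],-s*d[0]+c*d[1],d[2]])
TIP=np.array([.110,0,-.011]);PL=np.array([-.097,0,-.011])
def tips(st):
    R=Ro.from_euler("xyz",st["ee_rot"]);return w2t(st["eef_pos"]+R.apply(TIP)),w2t(st["eef_pos"]+R.apply(PL))
def fortip(tip_t,rpy):
    return t2w(tip_t)-Ro.from_euler("xyz",rpy,degrees=True).apply(TIP)
def rep():
    from station import arm
    st=arm.get_state();np.set_printoptions(precision=4,suppress=True)
    a,b=tips(st);F=st["force"];c,s=np.cos(Q[2]),np.sin(Q[2])
    print("t",st["t"],"tip",a*1e3,"plain",b*1e3,"rpy",np.degrees(st["ee_rot"]).round(2),"Ftrack",np.round([c*F[0]+s*F[1],-s*F[0]+c*F[1],F[2]],1),"M",st["moment"].round(2),"w",round(st["width"],4))
E
python3 - <<'E'
from h import *
rep()
print(np.degrees(np.arctan2(*(t2w([.0073,-.095,0])-t2w([.0028,.095,0]))[[1,0]])))
r=[180,10,-94.84];p=fortip([.0073,-.080,.145],r);print(p);plan(p,r)
E
```

```text
t 3.3 tip [ -2.4385 434.7692 177.4647] plain [-144.8071  585.0362  177.4433] rpy [179.8   -0.01 -52.75] Ftrack [-0.3 -0.1 -2.4] M [0.01 0.06 0.02] w 0.0289
-94.84838126532468
[ 0.5068 -0.1942  0.1533]
shift [1.3619 0.91   0.0472] turn [ 0.0643 -0.1604  0.6994] rows>= 9.831770762902595 5.032165338947651
```

```bash
python3 -m inch '1 0.95 0.635 -0.05 0 0 0.7;1 0.95 0.635 -0.05 0 0 0.7;1 0.95 0.635 -0.05 0 0 0.7;1 0.95 0.635 -0.05 0 0 0.7;1 0.95 0.635 -0.05 0 0 0.7;1 0.95 0.635 -0.05 0 0 0.7;1 0.95 0.635 -0.05 0 0 0.7;1 0.95 0.635 -0.05 0 0 0.7;1 0.95 0.635 -0.05 0 0 0.7'
python3 - <<'E'
from h import *
rep()
r=[180,10,-94.84];p=fortip([.0073,-.080,.145],r);print(p);plan(p,r)
E
```

```text
t: 4.2
eef_pos: [0.498, -0.0462, 0.1817]
ee_rot: [3.138, -0.001, -1.656]
force: [0.6, 0.8, -3.3]
width: 0.0291
t 4.2 tip [-17.5624  66.4095 192.7632] plain [-22.276  273.3558 192.5908] rpy [179.82  -0.05 -94.9 ] Ftrack [ 0.5  0.9 -3.3] M [ 0.19 -0.06  0.02] w 0.0291
[ 0.5068 -0.1942  0.1533]
shift [ 0.4889 -0.0718  0.0949] turn [ 0.0029 -0.1675 -0.0013] rows>= 3.018890778271273 1.1698928339070669
```

```bash
python3 -m inch '1 0.13 -0.02 0.02 0 -0.1 0;1 0.27 -0.04 0.05 0 -0.1675 0;1 0.4 -0.06 0.08 0 -0.1675 0;1 0.489 -0.072 0.095 0 -0.1675 0;1 0.489 -0.072 0.095 0 -0.1675 0;1 0.489 -0.072 0.095 0 -0.1675 0'
python3 - <<'E'
from h import *
from station import arm
rep()
for n in("side","top"):
    f=arm.grab_frame(n);pickle.dump(f,open(f"pics/{n}3.pkl","wb"))
crop(load("side3"),255,140,435,325,4,"s3");crop(load("top3"),295,140,425,265,5,"t3")
E
```

```text
t: 4.8
eef_pos: [0.5081, -0.1922, 0.1534]
ee_rot: [3.139, 0.176, -1.654]
force: [0.3, 0.1, -3.6]
width: 0.0287
t 4.8 tip [  8.5134 -77.8885 144.9618] plain [  3.4016 125.8554 181.1738] rpy [179.83  10.07 -94.77] Ftrack [ 0.3  0.1 -3.6] M [-0.62 -0.02  0.02] w 0.0287
```

View pics/s3.png

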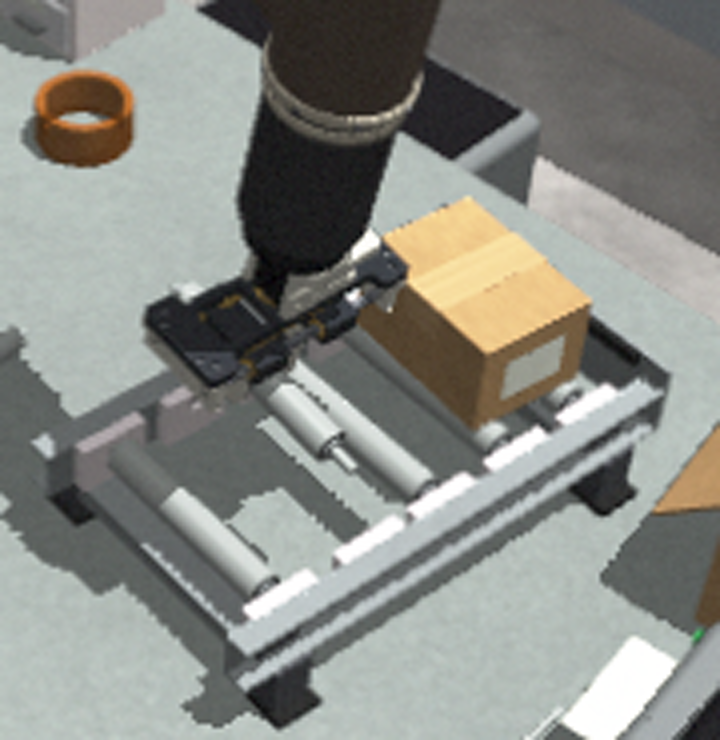

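View pics/t3.png

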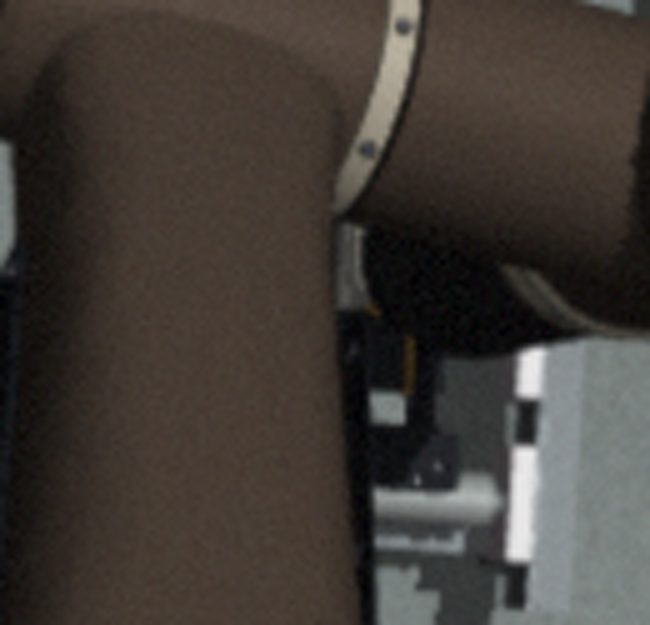

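```bash
python3 - <<'E'
from h import *
from station import arm
st=arm.get_state();s=load("side3");R=Ro.from_euler("xyz",st["ee_rot"])
W=st["eef_pos"]+R.apply(TIP);a=proj(s,W)[0];print("pred crop px",(a-[255,140]+.4)*4)
for d in(-.005,.005):print(d,(proj(s,st["eef_pos"]+R.apply(TIP+[d,0,0]))[0]-[255,140]+.4)*4)
crop(s,315,240,355,270,16,"s3tip")
r=[180,10,-94.84];p=fortip([.0073,-.080,.084],r);plan(p,r)
E
```

```text
pred crop px [351.90621552 469.99915022]
-0.005 [347.36863008 465.33157325]
0.005 [356.45421388 474.67790072]
shift [0.0454 0.0045 0.2022] turn [0.0015 0.0011 0.0031] rows>= 1.2438691536914326 0.025453339890701594
```

View pics/s3tip.png

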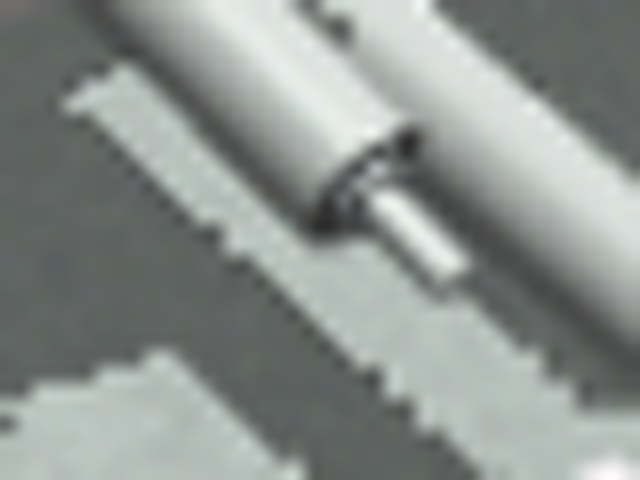

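```bash
python3 -m inch '1 0.015 0.002 0.07 0 0 0;1 0.03 0.003 0.14 0 0 0;1 0.045 0.004 0.202 0 0 0.003;1 0.045 0.004 0.202 0 0 0.003;1 0.045 0.004 0.202 0 0 0.003'
python3 - <<'E'
from h import *
from station import arm
rep()
r=[180,10,-94.84];p=fortip([.0073,-.093,.0825],r);plan(p,r)
f=arm.grab_frame("side");pickle.dump(f,open(f"pics/side4.pkl","wb"));crop(f,300,190,390,300,6,"s4")
E
```

```text
t: 5.4
eef_pos: [0.5074, -0.1946, 0.0934]
ee_rot: [3.141, 0.175, -1.655]
force: [0.9, 0.3, -2.5]
width: 0.0286
t 5.4 tip [  7.9838 -80.3159  85.0358] plain [  2.9781 123.4556 121.1073] rpy [179.96  10.04 -94.8 ] Ftrack [ 0.9  0.4 -2.5] M [-0.69 -0.07 -0.06] w 0.0286
shift [0.0431 0.003  0.0012] turn [0.0007 0.0006 0.0007] rows>= 0.259106380938052 0.008053587006579661
```

View pics/s4.png

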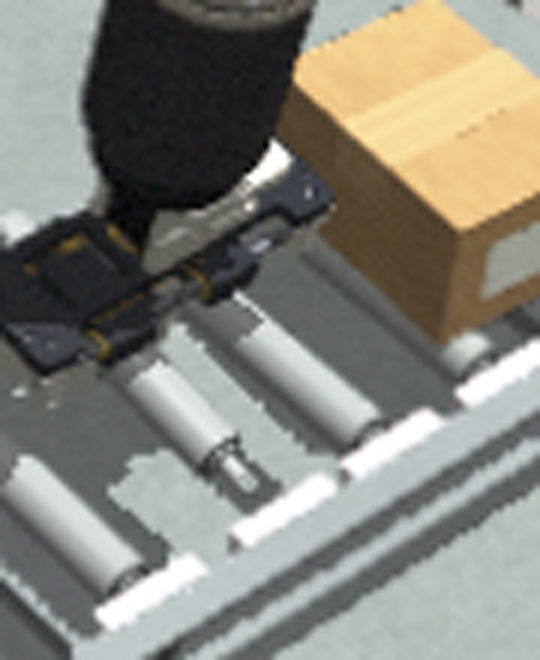

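```bash
python3 - <<'E'
from h import *
from station import arm
s=load("side4");st=arm.get_state()
def cp(w):return ((proj(s,w)[0]-[300,190]+.42)*6).round(1)
for nm,p in[("cornA",(-.0227,-.095,.094)),("cornB",(.0373,-.095,.094)),("sock",(.0073,-.095,.082)),("n1A",(-.11,-.095,.094)),("n1B",(-.05,-.095,.094)),("n2A",(.05,-.095,.094)),("n2B",(.11,-.095,.094))]:print(nm,cp(t2w(p)))
R=Ro.from_euler("xyz",st["ee_rot"]);print("tip",cp(st["eef_pos"]+R.apply(TIP)),"base",cp(st["eef_pos"]+R.apply(TIP-[.022,0,0])))
crop(s,325,255,365,285,16,"s4t")
E
```

```text
cornA [225.  527.5]
cornB [315. 472.]
sock [268.2 515.5]
n1A [ 88.  611.4]
n1B [183.  553.3]
n2A [333.6 460.5]
n2B [419.5 407.2]
tip [251.3 492.2] base [222.4 461.9]
```

View pics/s4t.png

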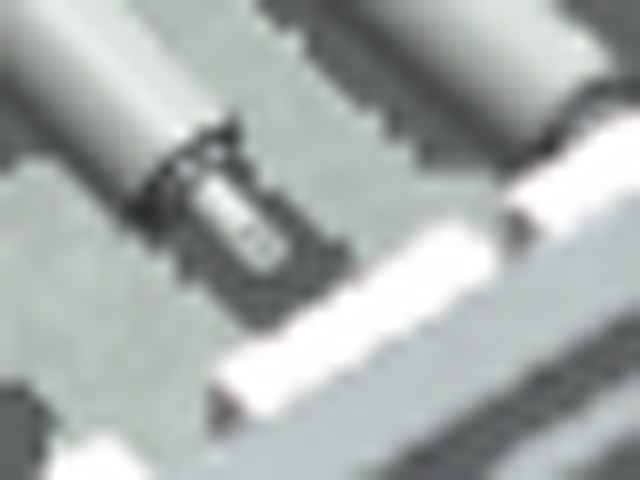

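```bash
python3 -m inch '1 0.02 0.003 0.001 0 0 0;1 0.04 0.003 0.001 0 0 0;1 0.04 0.003 0.001 0 0 0;1 0.04 0.003 0.001 0 0 0'
python3 -c "
from h import *
rep()"
python3 -m inch '1 0.007 0 0 0 0 0;1 0.014 0 0 0 0 0;1 0.014 0 0 0 0 0;1 0.014 0 0 0 0 0'
python3 -c "
from h import *
rep()"
```

```text
t: 5.85
eef_pos: [0.5051, -0.2075, 0.0907]
ee_rot: [3.141, 0.175, -1.657]
force: [-0.1, 1.2, -2.0]
width: 0.0292
t 5.85 tip [  6.8477 -93.4543  82.2979] plain [  2.3853 110.3208 118.4196] rpy [179.99  10.05 -94.95] Ftrack [-0.2  1.2 -2. ] M [-0.63  0.07  0.03] w 0.0292
t: 6.25
eef_pos: [0.5047, -0.2113, 0.0897]
ee_rot: [3.141, 0.175, -1.657]
force: [-0.4, -0.0, -3.2]
width: 0.0288
t 6.25 tip [  6.9528 -97.2064  81.2837] plain [  2.3575 106.5644 117.4137] rpy [179.96  10.05 -94.91] Ftrack [-0.4 -0.1 -3.2] M [-0.65 -0.01  0.01] w 0.0288
```

```bash
python3 -m inch '1 0.007 0 -0.003 0 0 0;1 0.012 0 -0.004 0 0 0;1 0.012 0 -0.004 0 0 0;1 0.012 0 -0.004 0 0 0'
python3 -c "
from h import *
rep()"
python3 -m inch '1 0.007 0 -0.001 0 0 0;1 0.01 0 -0.002 0 0 0;1 0.01 0 -0.002 0 0 0;1 0.01 0 -0.002 0 0 0'
python3 -c "
from h import *
rep()"
```

```text
t: 6.65
eef_pos: [0.5044, -0.215, 0.0903]
ee_rot: [3.141, 0.175, -1.656]
force: [0.9, -0.5, -2.5]
width: 0.0289
t 6.65 tip [   7.058  -100.9635   81.8982] plain [  2.4468 102.8084 118.0196] rpy [179.97  10.05 -94.91] Ftrack [ 0.9 -0.4 -2.5] M [-0.67  0.05 -0.05] w 0.0289
t: 7.05
eef_pos: [0.5042, -0.2177, 0.0903]
ee_rot: [3.141, 0.176, -1.656]
force: [1.0, 3.3, -3.2]
width: 0.0286
t 7.05 tip [   7.0812 -103.66     81.877 ] plain [  2.4763 100.0951 118.0938] rpy [179.96  10.08 -94.91] Ftrack [ 0.6  3.4 -3.2] M [ 0.45 -0.16  0.01] w 0.0286
```

```bash
python3 -m inch '1 0 0.007 0 0 0 0;1 0 0.012 0 0 0 0;1 0 0.012 0 0 0 0'
python3 -c "
from h import *
rep()"
python3 -m inch '1 0 -0.007 0 0 0 0;1 0 -0.012 0 0 0 0;1 0 -0.018 0 0 0 0;1 0 -0.024 0 0 0 0;1 0 -0.024 0 0 0 0'
python3 -c "
from h import *
rep()
from station import arm
f=arm.grab_frame('side');pickle.dump(f,open(f'pics/side5.pkl','wb'));crop(f,325,255,365,285,16,'s5t')"
```

```text
t: 7.35
eef_pos: [0.5012, -0.2177, 0.0907]
ee_rot: [-3.141, 0.175, -1.656]
force: [2.4, 3.5, -3.1]
width: 0.0289
t 7.35 tip [   4.2108 -104.01     82.3186] plain [ -0.5437  99.7665 118.3953] rpy [-179.94   10.04  -94.87] Ftrack [ 2.   3.7 -3.1] M [ 0.52 -1.28  0.08] w 0.0289
t: 7.85
eef_pos: [0.5067, -0.2181, 0.0898]
ee_rot: [3.138, 0.176, -1.657]
force: [-1.9, 3.3, -2.6]
width: 0.0291
t 7.85 tip [   9.6163 -103.7828   81.323 ] plain [  5.19    99.9719 117.5647] rpy [179.82  10.08 -94.96] Ftrack [-2.3  3.1 -2.6] M [ 0.74  1.35 -0.12] w 0.0291
```

View pics/s5t.png

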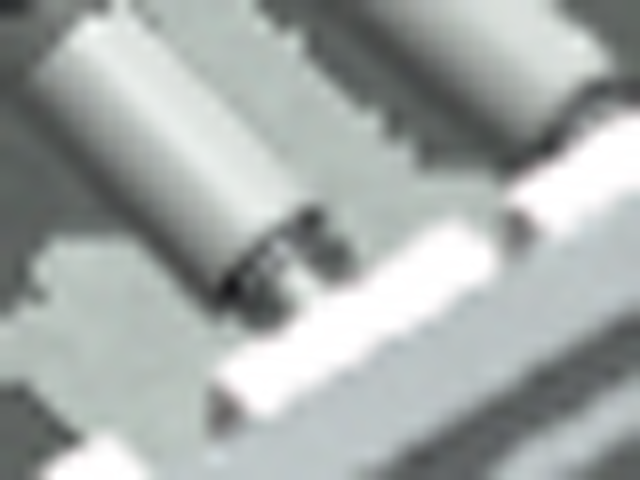

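```bash
python3 -m inch '1 -0.02 0 0 0 0 0;1 -0.04 0 0 0 0 0;1 -0.04 -0.02 0 0 0 0;1 -0.04 -0.028 0 0 0 0;1 -0.025 -0.028 0 0 0 0;1 -0.025 -0.028 0 0 0 0'
python3 -c "
from h import *
rep()"
python3 -m inch '1 0.005 0 0 0 0 0;1 0.007 0 0 0 0 0;1 0.007 0 0 0 0 0'
python3 -c "
from h import *
rep()"
```

```text
t: 8.5
eef_pos: [0.517, -0.2122, 0.0915]
ee_rot: [3.141, 0.175, -1.656]
force: [-0.9, -0.2, -3.0]
width: 0.0289
t 8.5 tip [ 19.2484 -96.7951  83.1531] plain [ 14.6224 106.9834 119.2351] rpy [179.98  10.04 -94.9 ] Ftrack [-0.8 -0.3 -3. ] M [-0.69 -0.03  0.02] w 0.0289
t: 8.8
eef_pos: [0.5166, -0.2135, 0.0912]
ee_rot: [3.141, 0.176, -1.657]
force: [0.1, 4.0, -2.1]
width: 0.0288
t 8.8 tip [ 18.9906 -98.128   82.811 ] plain [ 14.3953 105.6254 119.0383] rpy [179.97  10.08 -94.91] Ftrack [-0.4  3.9 -2.1] M [ 0.58 -0.18 -0.04] w 0.0288
```

```bash
sed -i 's/^TIP=.*/TIP=np.array([.1075,0,-.011]);PL=np.array([-.0995,0,-.011])/' h.py
python3 -m inch '1 -0.02 0.01 0 0 0 0;1 -0.03 0.03 0 0 0 0;1 -0.03 0.04 0.002 0 0 0;1 -0.03 0.04 0.003 0 0 0;1 -0.015 0.04 0.003 0 0 0;1 -0.005 0.04 0.003 0 0 0;1 -0.005 0.04 0.003 0 0 0'
python3 -c "
from h import *
rep()"
```

```text
t: 9.5
eef_pos: [0.5048, -0.2117, 0.0905]
ee_rot: [3.141, 0.175, -1.657]
force: [0.3, -0.0, -3.3]
width: 0.029
t 9.5 tip [  6.9356 -95.1682  82.5635] plain [  2.4269 108.6105 118.6593] rpy [179.96  10.04 -94.94] Ftrack [ 0.3  0.  -3.3] M [-0.7   0.    0.02] w 0.029
```

```bash
python3 -m inch '1 0.01 0 -0.001 0 0 0;1 0.02 0 -0.002 0 0 0;1 0.025 0 -0.003 0 0 0;1 0.025 0 -0.003 0 0 0'
python3 -c "
from h import *
rep()"
python3 -m inch '1 0.008 0 0 0 0 0;1 0.016 0 0 0 0 0;1 0.016 0 0 0 0 0'
python3 -c "
from h import *
rep()"
```

```text
t: 9.9
eef_pos: [0.5042, -0.2184, 0.0901]
ee_rot: [3.141, 0.176, -1.657]
force: [0.5, 4.1, -2.2]
width: 0.0288
t 9.9 tip [   7.1088 -101.8699   82.1498] plain [  2.5562 101.8797 118.4038] rpy [179.97  10.09 -94.93] Ftrack [ 0.   4.1 -2.2] M [ 0.63 -0.26  0.03] w 0.0288
t: 10.2
eef_pos: [0.5038, -0.2229, 0.0893]
ee_rot: [3.141, 0.176, -1.656]
force: [2.2, 6.1, -1.9]
width: 0.0291
t 10.2 tip [   7.1909 -106.4323   81.2597] plain [  2.577   97.3106 117.5436] rpy [179.96  10.1  -94.91] Ftrack [ 1.6  6.3 -1.9] M [ 1.66 -0.41  0.03] w 0.0291
```

```bash
python3 -m inch '1 0.008 0 0 0 0 0;1 0.016 0 0 0 0 0;1 0.0225 0 0 0 0 0;1 0.0225 0 0 0 0 0'
python3 - <<'E'
from h import *
rep()
from station import arm
f=arm.grab_frame('side');pickle.dump(f,open('pics/side6.pkl','wb'));crop(f,255,160,395,305,5,'s6')
r=[180,4,-94.9];p=fortip([.0071,-.1142,.0812],r);plan(p,r)
E
```

```text
t: 10.6
eef_pos: [0.5032, -0.2288, 0.0881]
ee_rot: [3.141, 0.177, -1.657]
force: [0.8, 10.0, -2.0]
width: 0.0291
t 10.6 tip [   7.3107 -112.3401   79.9511] plain [  2.7113  91.3672 116.4366] rpy [179.96  10.15 -94.91] Ftrack [-0.3 10.1 -2. ] M [ 2.83 -0.51 -0.02] w 0.0291
shift [0.0117 0.0009 0.033 ] turn [ 0.0007  0.1025 -0.0001] rows>= 0.21014686735856694 0.7162837208010276
```

View pics/s6.png

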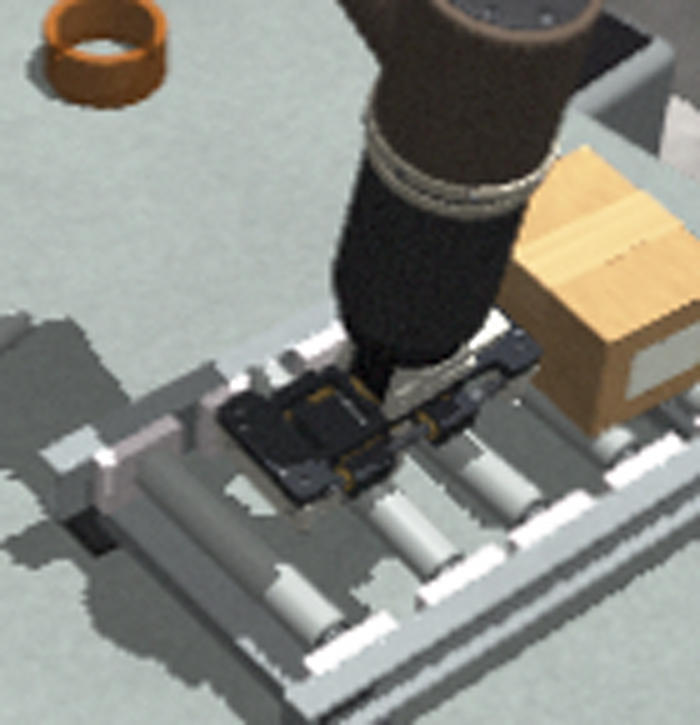

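```bash
python3 -m inch '1 0.004 0 0.011 0 0.034 0;1 0.008 0 0.022 0 0.068 0;1 0.012 0.001 0.033 0 0.1025 0;1 0.012 0.001 0.033 0 0.1025 0'
python3 - <<'E'
from h import *
rep()
r=[180,0,-94.9];p=fortip([.0071,-.1145,.082],r);plan(p,r)
E
```

```text
t: 11.05
eef_pos: [0.5028, -0.2299, 0.0773]
ee_rot: [3.141, 0.068, -1.655]
force: [1.2, 10.2, -1.2]
width: 0.0286
t 11.05 tip [   7.1249 -113.6918   80.9512] plain [ 2.149  92.7648 95.0904] rpy [179.96   3.92 -94.82] Ftrack [ 0.1 10.2 -1.2] M [ 3.59 -0.78  0.02] w 0.0286
shift [ 0.0058 -0.0004  0.0207] turn [0.0007 0.0653 0.0013] rows>= 0.1290893563015811 0.4560642039571745
```

```bash
python3 -m inch '1 0.006 0 0.006 0 0.02 0;1 0.008 0 0.014 0 0.045 0;1 0.008 0 0.0207 0 0.0653 0;1 0.008 0 0.0207 0 0.0653 0'
python3 - <<'E'
from h import *
rep()
E
```

```text
t: 11.45
eef_pos: [0.5028, -0.232, 0.071]
ee_rot: [3.141, 0.0, -1.655]
force: [2.1, 11.7, -2.5]
width: 0.029
t 11.45 tip [   7.3114 -115.3407   81.9323] plain [ 2.3777 91.6005 82.0074] rpy [179.98   0.02 -94.84] Ftrack [ 0.8 11.9 -2.5] M [ 4.27 -0.64  0.07] w 0.029
```

```bash
python3 -m inch '1 -0.006 0 0 0 0 0;1 -0.011 0 0 0 0 0;1 -0.011 0 0 0 0 0'
python3 -c "
from h import *
rep()"
python3 -m inch '1 -0.005 0 0 0 0 0;1 -0.008 0 0 0 0 0;1 -0.008 0 0 0 0 0'
python3 - <<'E'
from h import *
rep()
from station import arm
f=arm.grab_frame('side');pickle.dump(f,open('pics/side7.pkl','wb'));crop(f,280,215,350,285,9,'s7')
E
```

```text
t: 11.75
eef_pos: [0.5032, -0.2292, 0.0713]
ee_rot: [3.142, 0.001, -1.656]
force: [0.6, 9.4, -2.7]
width: 0.0292
t 11.75 tip [   7.3477 -112.4821   82.1853] plain [ 2.554  94.4623 82.3739] rpy [180.     0.05 -94.88] Ftrack [-0.4  9.4 -2.7] M [ 3.65 -0.47 -0.01] w 0.0292
t: 12.05
eef_pos: [0.5034, -0.2271, 0.0713]
ee_rot: [-3.141, 0.001, -1.656]
force: [1.3, 9.1, -3.7]
width: 0.0289
t 12.05 tip [   7.3469 -110.3845   82.2705] plain [ 2.5893 96.5607 82.4048] rpy [-179.99    0.04  -94.89] Ftrack [ 0.3  9.2 -3.7] M [ 3.2  -0.51  0.05] w 0.0289
```

View pics/s7.png

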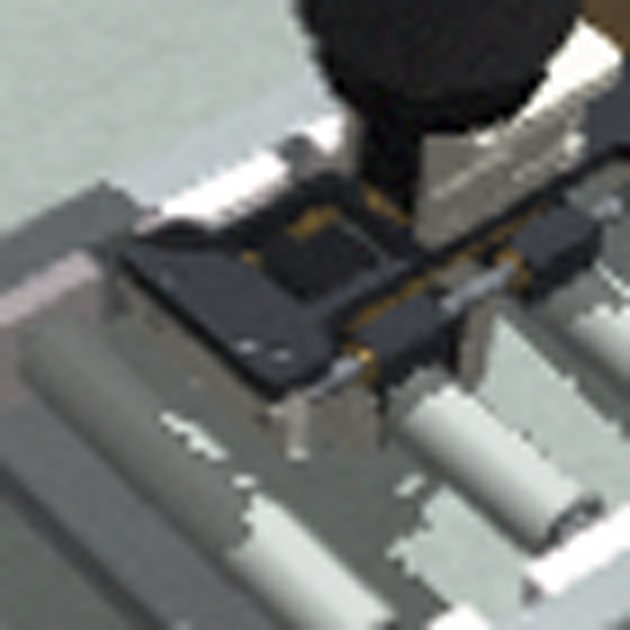

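```bash
python3 -m inch '1 -0.004 0 0 0 0 0;1 -0.007 0 0 0 0 0;1 -0.007 0 0 0 0 0'
python3 -c "
from h import *
rep()"
python3 -m inch '1 -0.004 0 0 0 0 0;1 -0.006 0 0 0 0 0;1 -0.006 0 0 0 0 0'
python3 -c "
from h import *
rep()"
```

```text
t: 12.4
eef_pos: [0.5036, -0.2252, 0.0714]
ee_rot: [-3.141, 0.0, -1.656]
force: [1.0, 7.1, -3.3]
width: 0.0286
t 12.4 tip [   7.323  -108.4757   82.3043] plain [ 2.5806 98.4699 82.3998] rpy [-179.99    0.03  -94.89] Ftrack [ 0.3  7.1 -3.3] M [ 2.85 -0.59 -0.03] w 0.0286
t: 12.7
eef_pos: [0.5038, -0.2236, 0.0714]
ee_rot: [-3.141, 0.0, -1.656]
force: [1.7, 6.0, -4.2]
width: 0.0287
t 12.7 tip [   7.3368 -106.8404   82.3567] plain [  2.6015 100.1054  82.4156] rpy [-179.99    0.02  -94.89] Ftrack [ 1.1  6.2 -4.2] M [ 2.41 -0.54 -0.02] w 0.0287
```

```bash
python3 -m inch '1 -0.003 0 0 0 0 0;1 -0.003 0 0 0 0 0'
python3 -c "
from h import *
rep()"
python3 -m inch '1 -0.003 0 0 0 0 0;1 -0.003 0 0 0 0 0'
python3 -c "
from h import *
rep()"
```

```text
t: 12.9
eef_pos: [0.5039, -0.2229, 0.0714]
ee_rot: [-3.141, 0.0, -1.656]
force: [1.3, 6.2, -3.5]
width: 0.0289
t 12.9 tip [   7.321  -106.1422   82.4037] plain [  2.5662 100.8032  82.407 ] rpy [-179.99    0.    -94.89] Ftrack [ 0.6  6.3 -3.5] M [ 2.12 -0.61 -0.07] w 0.0289
t: 13.1
eef_pos: [0.5038, -0.2227, 0.0715]
ee_rot: [-3.142, -0.001, -1.656]
force: [1.6, -0.4, -6.4]
width: 0.0288
t 13.1 tip [   7.2801 -105.9422   82.5436] plain [  2.5205 101.003   82.3719] rpy [-180.     -0.05  -94.89] Ftrack [ 1.7 -0.2 -6.4] M [ 0.03 -0.97  0.  ] w 0.0288
```

```bash
python3 -m inch '1 0.001 0 0.003 0 0 0;1 0.001 0 0.003 0 0 0'
python3 -c "
from h import *
rep()"
python3 -m inch '0.6 0 0 0 0 0 0;0.45 0 0 0 0 0 0;0.42 0 0 0 0 0 0;0.42 0 0 0 0 0 0;0.42 0 0 0 0 0 0'
python3 -c "
from h import *
rep()"
```

```text
t: 13.3
eef_pos: [0.5038, -0.2227, 0.0708]
ee_rot: [-3.141, -0.0, -1.656]
force: [1.5, 2.1, -2.3]
width: 0.0288
t 13.3 tip [   7.2261 -105.9801   81.8906] plain [  2.4694 100.9652  81.8047] rpy [-179.99   -0.02  -94.89] Ftrack [ 1.3  2.3 -2.3] M [ 0.76 -0.62  0.04] w 0.0288
t: 13.8
eef_pos: [0.5034, -0.2227, 0.0706]
ee_rot: [3.141, -0.0, -1.656]
force: [-0.6, -0.1, 0.4]
width: 0.0507
t 13.8 tip [   6.8492 -105.998    81.6943] plain [  2.1308 100.9482  81.607 ] rpy [179.97  -0.02 -94.9 ] Ftrack [-0.6 -0.2  0.4] M [ 0.11 -0.04 -0.01] w 0.0507
```

Released, with no residual force. Now straight up, then clear of the view.

```bash
python3 -m inch '0.42 0 0 -0.07 0 0 0;0.42 0 0 -0.15 0 0 0;0.42 0 0 -0.3 0 0 0;0.42 0 0 -0.45 0 0 0;0.42 -0.15 0 -0.5 0 0 0;0.42 -0.3 0 -0.5 0 0 0;0.42 -0.45 0 -0.5 0 0 0;0.42 -0.6 0 -0.5 0 0 0;0.42 -0.75 0 -0.5 0 0 0;0.42 -0.9 0 -0.5 0 0 0;0.42 -1 0 -0.5 0 0 0;0.42 -1 0 -0.5 0 0 0'
python3 - <<'E'
from h import *
from station import arm
for n in("side","top"):
    f=arm.grab_frame(n);pickle.dump(f,open(f"pics/{n}8.pkl","wb"))
crop(load("side8"),255,180,435,325,4,"s8");crop(load("top8"),295,85,425,265,4,"t8")
E
```

```text
t: 15.0
eef_pos: [0.5295, 0.0795, 0.2204]
ee_rot: [3.141, -0.0, -1.653]
force: [0.1, -0.2, 0.3]
width: 0.0506
```

View pics/s8.png

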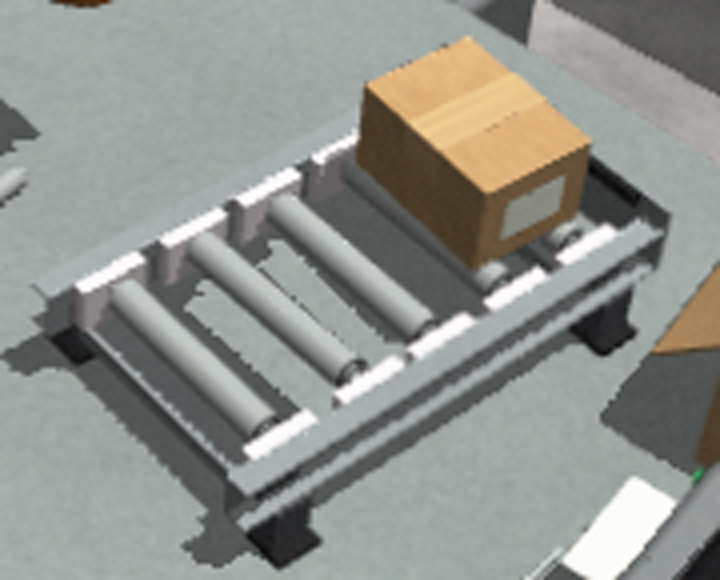

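View pics/t8.png

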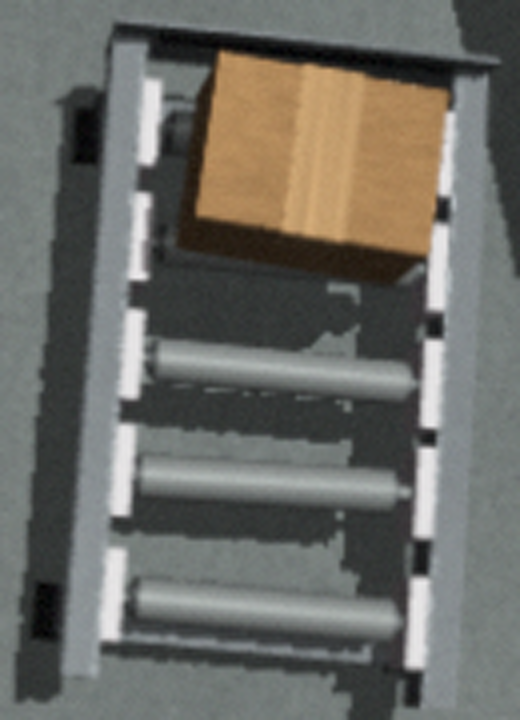

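```bash
python3 - <<'E'
from h import *
np.set_printoptions(precision=4,suppress=True)
for n in("top8",):
  f=load(n)
  for y in(.07,.03,0,-.03,-.06):
    o=[]
    for x0 in(-.08,.005,.08):
      x=x0 if x0!=.005 else .005-.0237*y
      u,v=proj(f,t2w([x,y,.096]))[0]
      zz=[rng(f,[(u,v+d)])[0][2] for d in range(-4,5)];o.append(sorted(zz)[-3:][0])
    print(y,np.array(o)*1e3)
a=cv2.absdiff(load("top0")["img"],load("top8")["img"]).max(2);m=(a>50).astype(np.uint8)
n,l,st,c=cv2.connectedComponentsWithStats(m);print([(s.tolist()) for s in st[1:] if s[4]>15])
E
```

```text
0.07 [96.8707 96.6504 96.9781]
0.03 [95.6656 96.6219 98.4494]
0 [97.4476 97.4643 97.422 ]
-0.03 [96.8328 94.5497 96.4072]
-0.06 [97.2663 98.6357 96.3792]
[[201, 113, 61, 59, 2042], [144, 139, 123, 102, 4380], [266, 157, 3, 10, 16], [105, 172, 35, 24, 294], [140, 173, 7, 15, 50], [130, 188, 7, 8, 21], [89, 196, 28, 22, 283], [331, 201, 67, 11, 297], [70, 207, 30, 45, 504], [127, 211, 13, 8, 40], [92, 216, 92, 204, 5265], [146, 231, 93, 176, 4802], [199, 232, 8, 9, 37], [130, 234, 12, 16, 45], [131, 253, 8, 7, 18], [123, 254, 12, 15, 57], [143, 267, 12, 10, 31], [152, 268, 10, 7, 21], [134, 270, 7, 8, 16], [154, 277, 5, 8, 19], [0, 290, 153, 130, 6346], [240, 365, 7, 10, 27], [243, 364, 15, 21, 154], [184, 376, 5, 8, 16], [260, 378, 20, 11, 45], [316, 398, 17, 22, 195], [178, 407, 5, 10, 21]]
```

```bash
python3 -c "
from h import *
crop(load('top8'),0,60,560,420,1,'t8full')"
```

```text
(no output)
```

View pics/t8full.png

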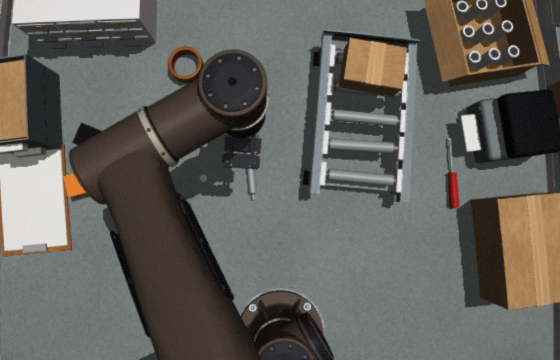

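```bash
python3 -c "
from station import arm
print(arm.job_done(), arm.get_state()['t'])"
```

```text
the job is handed in; nothing more can be done
the job is handed in; nothing more can be done
```

The loose roller is back in the empty bay, with both pins fully seated in their sockets and the roller level with its neighbours. I handed the job in at about 15 s, and the report gave no verdict.

**Which roller:** the three loose ones measured about 264, 204 and 142 mm over the pins. I took the middle one at top-view pixel (172, 219).

**Fitting it:**
- I held the roller tilted 10° and felt for the right socket with the sprung pin. The pin went about 6 mm deeper at x ≈ +7 mm than on the plain face at x ≈ +19 mm, so it was in the socket.
- I then pressed the spring in about 14 mm (about 12 N), levelled the roller and slid it left. The plain pin stopped at the bottom of the left socket at x ≈ +2.5 mm, where the spring load left the wrist.

**Last checks:**
- **After release:** force on the gripper was about 0 N.
- **Level:** the roller's top read 94.5–98.6 mm along its length, against 95.7–98.4 mm on its neighbours. The spread is range noise.
- **End gaps:** the top picture shows about 3 mm and 13 mm between the tube ends and the carriers. A fully seated roller should show 5 mm and 15 mm, so these agree roughly at that resolution.
- **Rest of the track:** the picture comparison shows nothing changed there except the new roller.

**What disagreed or was not checked:**
- The camera positions along the roller were 2–3 mm off from where I felt contact, so I used the contact.
- In the last pictures I did not check the lampholder, the black box or the large roller; the arm hid at least part of each from above. The lampholder stood upright just after the lift.

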